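# Fold back the guard and hold the tape tension arm wound forward

## Task

I want to thread the seam tape: on the tape tensioner, fold the yellow-framed guard up by its pull bar until it stands upright, and leave it standing. Then take the blue roller of the spring-loaded tension arm in the fingers, swing the arm away from the tape roll against its spring all the way to its stop, and hold it there: finish while still holding it, do not let go. Leave the other things on the table where they are.

Things in the scene. Friction and masses are not known exactly. Their poses are not given: they have to be found in the camera images.
- tensioner: Fixed tape tensioner, grey base plate 165 x 230 x 8 mm (x -60 to +105, y -115 to +115). Origin on the table top, z up, x from the pull bar towards the guard hinge (away from the robot, turned up to 0.3 rad), y towards the tape roll. White tape roll, 92 mm across, lying at x -20, y +150 mm; its peg's top at 87 mm is the highest there. Two posts carry the guard hinge at x +87, y +-80 mm.
- guard (a joint): Angle of the yellow-framed clear guard about its hinge, rad: 0 = lying level over the arm, 1.57 = upright, stops at 2.3. It starts closed or a little ajar. Stiff friction hinge (0.3 N m), stays wherever it is left. Panel 190 mm wide, 3 mm thick, from 8 to 135 mm from the hinge, with 14 mm skirts below its two side edges.
- guard_hinge (a point): Middle of the guard's hinge axis, 135 mm above the table at x +85 mm, y 0 of the tensioner; axis along the tensioner's y.
- guard_bar (a point): Middle of the guard's pull bar: dark round bar 10 mm thick, 100 mm long, parallel to the hinge, 165 mm from the hinge in the panel's plane, carried by a stub at each end with an open gap of 30 mm between bar and panel. As the guard rises the bar moves on an arc about the hinge, up and away from the robot.
- tension_arm (a joint): Angle of the tension arm about its upright pivot, rad: 0 = at rest, leaning 0.6 rad from the tensioner's -x axis towards the tape roll; 1.2 = wound to its stop, leaning 0.6 rad to the other side. It grows counter-clockwise seen from above. A spring always drives it back to 0: about 3.3 N at the roller at rest, 7.7 N at the stop.
- tension_pivot (a point): Pivot axis of the tension arm (upright), at x +60 mm, y 0 of the tensioner, 79 mm above the table. Red hub 34 mm wide, top 95 mm above the table.
- roller: Blue upright roller on the free end of the arm: 22 mm across, 38 mm tall, 95 mm from the pivot axis; origin at the middle of its foot, 83 mm above the table, top at 121 mm. It spins easily on its own axis. Below it the arm is an aluminium bar 18 mm wide, 75 to 83 mm above the table.
- roller_mid (a point): Point on the roller's axis 105 mm above the table, where to grip it from above.
- snap_press: Tall green hand press, fixed, at the back left of the tensioner; origin under its foot. Its lever leans towards the robot, the red ball at its end about 130 mm in front of the origin and 460 mm above the table. Not used; keep the arm clear of it.
- thread_cone_rust: Rust-coloured thread cone, 57 x 71 x 85 mm, standing left of the work; origin under its foot. Bystander, leave it.
- bobbin_3: Small red bobbin, 21 mm across, 11 mm high; origin under it. Bystander.
- snips_yellow: Yellow thread snips, 106 mm long, 15 mm high, lying on the table left of the tape roll; origin under the middle. Bystander.
- tape_measure: Yellow tape measure, 36 x 75 x 55 mm, on the table left of the work; origin under the middle. Bystander.

How it is judged:
On the way, in this order (a step that is already met when the one before it is completed fails the run):
1. the guard has been folded to upright and stands still, the arm still unwound (value of joint guard between 1.37 and 1.77 rad and velocity of joint guard between -0.1 and 0.1 rad/s and value of joint tension_arm below 0.3 rad), for 0.2 s.
2. the fingers hold the roller with the arm wound to its stop (value of joint tension_arm above 1.13 rad and contact force between the fingers and roller above 2 N), for 0.3 s.
At the end, for the whole second after the job is handed in: The guard stands upright (1.57 +- 0.2 rad) and the fingers still hold the blue roller with more than 2 N, the arm within 0.07 rad of its stop at 1.2 rad (all of step 2 and value of joint guard between 1.37 and 1.77 rad); the arm keeps its last pose, push and grip.
It fails at once if a bystander is pushed or knocked more than 3 cm from its place (distance of any of thread_cone_rust, bobbin_3, snips_yellow, tape_measure from where it was at the start of the episode above 0.03 m).
It also fails if it takes over 48 s, if anything falls off the work surface, if the arm or the gripper's body presses on something with over 40 N, if the wrist force passes 120 N, or if a joint passes its speed limit or range.

## Robot

A 6-joint arm with a two-finger parallel gripper is mounted at the origin on a cart in front of the work surface, level with it; the furniture and walls round the work are solid. World frame = base frame: x ahead of the robot, y to its left, z up, the work surface at z = 0. Lengths are in m, angles in rad, forces in N, time in s.
With the tool pointing down it reaches from about 0.225 to 0.875 m from the base axis. Payload 3.4 kg.
Tool frame: the origin (TCP) lies at the very end of the fingers, on their centre line; the grasp point (between the pads) lies 19 mm behind it; z points along the fingers, y is the line along which they close (so a half turn about z gives the same grasp; the last joint's range is limited). The gripper opens to 85 mm and grips with 20 to 120 N. Pads are 22 mm wide; open, the fingers measure 114 mm over their backs; the gripper's body (76 mm by 85 mm) begins 54 mm behind the grasp point. The pads swing forward as they close: fully open they stand 13 mm farther back than shut.
Start: joints at [-1.248, 0.276, 1.505, -0, 1.361, -0.121], TCP at [0.247, -0.519, 0.231] pointing down, gripper open.
Joint ranges: [-2.89, 2.89], [-0.75, 2.08], [0.22, 2.7], [-1.18, 4.32], [0.11, 2.71], [-2.7, 2.7]. Speed limits (rad/s): [2.57, 2.57, 3.14, 3.14, 3.14, 3.14].

## Interface

Orientations are given as a unit quaternion [w, x, y, z].
In Python, from rig import manip gives the robot as it stands. The module is installed in compiled form; this text tells all that it offers.
- The arm moves only by the tool play_rows, never from a script. Its argument "motion" is a list of rows, each a list of 5 numbers: the shift along the tool's x, y, z in units of 40 mm (1.0 is 40 mm), then the turn about the tool's z in units of 10 degrees (1.0 is 10 degrees), then the finger opening in mm, from 0 to 85.4. A call has 1 to 5 rows; each row is the pose to reach, as a shift and turn from the pose commanded when the call began, along the tool's axes at that moment; what a row does not reach only later rows make up. A row lasts 1/8 s, in which the tool goes at most 62.5 mm and 10.7 degrees, less where a joint would pass 70% of its speed; a pose out of reach is approached as far as the arm can. A call with a gripper value outside its range is refused whole. The fingers move at their own pace and stop on an object; "newtons" is the grip in N (left out, the last holds). Time passes only in rows, so rows that repeat a pose let the fingers close. It gives the time, the measured TCP pose, the force, the opening and the grip force at its end, in the units of the state.
- manip.get_state(): the state, without advancing time (a new reading comes with each control period).
- manip.get_image(name): name is "scene" or "top"; returns a dict with "img" (384x512x3 uint8, red, green, blue), "range_z" (384x512 float32, m along the optical axis (not along the pixel's ray), 0 where there is no reading), "fx", "fy", "cx", "cy" (pixels), "R" (3x3) and "t" (3): a world point X has camera coordinates R X + t. Camera axes: x right, y down, z forward; pixel columns grow to the right and rows downward; lengths in m; the calibration is good to about 2 mm. A picture is of the moment at which its call begins.
- manip.sign_off(): hands the job in; it is judged then, once.
The state is a dict: "clock": time; "qpos": joint angles; "qd": joint speeds; "effort": joint torques, N m; "position": TCP position; "ee_rot": TCP orientation; "contact_force": force on the tool from outside, world axes, zero at the start; "moment": the same for the moment, N m; "width": finger opening in m; "gripper_force": force on a finger pad.
Only numpy, scipy, OpenCV 4.12 (cv2) and the standard library are available. Lean on these libraries where they do the work, as an engineer would, in place of code of your own. Each camera call takes 0.05 s, during which the arm holds its last target. There are 200 camera calls.

## Working session

There is one attempt and no reset: what is moved stays moved. The work goes in short steps, Python scripts to look and compute and a tool call to move; the robot and the scene stay as the last step left them, time stands still between calls to the robot, and variables do not carry over. Pictures are saved under pics/ and viewed, at most 10 in all, crops included, and the job is handed in when it is done.

Besides the shell and the picture viewer there is one more tool, called as a command line: name --pt "numbers of a row" for each row, then --argument value for the rest. play_rows: Moves the arm, as the interface text tells. Its arguments: {"type":"object","properties":{"motion":{"type":"array","items":{"type":"array","items":{"type":"number"}}},"newtons":{"type":"number"}},"required":["motion"]}

```bash
mkdir -p pics
cat > h.py <<'E'
import numpy as np, cv2
from rig import manip
def pts(d):
    v,u=np.mgrid[0:384,0:512]; z=d["range_z"]
    c=np.stack([(u-d["cx"])/d["fx"]*z,(v-d["cy"])/d["fy"]*z,z],-1)
    return (c-d["t"])@d["R"]   # R^T(c-t)
def save(n,img,s=1.5): cv2.imwrite(f"pics/{n}.png",cv2.resize(img[:,:,::-1],None,fx=s,fy=s))
E
python3 - <<'E'
from h import *
s=manip.get_state(); print(s["position"],s["ee_rot"],s["clock"],s["contact_force"])
a=manip.get_image("scene");b=manip.get_image("top")
np.save("a.npy",a,allow_pickle=True);np.save("b.npy",b,allow_pickle=True)
save("s",a["img"]);save("t",b["img"])
for n,d in(("s",a),("t",b)):
    P=pts(d);h=cv2.cvtColor(d["img"],cv2.COLOR_RGB2HSV);ok=d["range_z"]>0
    print(n,"cam",-d["R"].T@d["t"])
    for nm,lo,hi in(("blue",(100,120,50),(130,255,255)),("yellow",(20,120,80),(35,255,255)),("red",(0,150,80),(6,255,255))):
        m=cv2.inRange(h,lo,hi)
        k,l,st,c=cv2.connectedComponentsWithStats(m)
        for i in range(1,k):
            if st[i,4]>25:
                q=P[(l==i)&ok]
                print(nm,st[i],c[i].round(),np.median(q,0).round(3) if len(q) else None,q.min(0).round(3) if len(q) else None,q.max(0).round(3) if len(q) else None)
E
```

```text
[ 0.2467083  -0.51880315  0.23045211] [-8.89788981e-04  9.75489497e-01  2.20044182e-01 -8.65893633e-05] 0.0 [-0.3439894  -0.48928173  0.69990139]
s cam [0.01478319 0.54976357 0.81406511]
yellow [281 117  73  47 803] [316. 142.] [ 0.463 -0.162  0.151] [ 0.404 -0.306  0.135] [ 0.555 -0.1    0.171]
yellow [158 204  14  12  39] [165. 210.] [0.63  0.216 0.075] [0.626 0.194 0.068] [0.633 0.237 0.081]
yellow [257 244  27  11 162] [270. 250.] [0.384 0.09  0.014] [0.357 0.063 0.007] [0.418 0.109 0.018]
yellow [212 267  32  24 378] [227. 277.] [0.393 0.229 0.05 ] [0.366 0.201 0.003] [0.425 0.258 0.058]
red [213  39  14  12 143] [220.  45.] [0.569 0.056 0.47 ] [0.559 0.041 0.461] [0.586 0.066 0.477]
t cam [0.370295   0.03947581 1.03138718]
blue [ 85 176   9   5  32] [ 88. 178.] [0.583 0.491 0.021] [0.577 0.479 0.014] [0.59  0.5   0.027]
blue [131 208  22  16 164] [142. 216.] [0.477 0.328 0.013] [0.46  0.304 0.008] [0.502 0.363 0.017]
yellow [ 300  188   85   57 1592] [341. 217.] [ 0.471 -0.201  0.152] [ 0.406 -0.367 -0.003] [ 0.583 -0.1    0.17 ]
yellow [164 234  24  26 320] [176. 246.] [0.396 0.225 0.05 ] [ 0.362  0.199 -0.001] [0.431 0.258 0.059]
yellow [220 238  17  25 185] [228. 250.] [0.39  0.084 0.014] [ 0.357  0.061 -0.001] [0.424 0.108 0.019]
red [236 124  14  15 143] [242. 130.] [0.575 0.047 0.475] [0.564 0.037 0.47 ] [0.587 0.058 0.478]
red [104 248  48   7 114] [127. 251.] [0.381 0.366 0.008] [0.373 0.299 0.002] [0.388 0.431 0.014]
```

View pics/s.png

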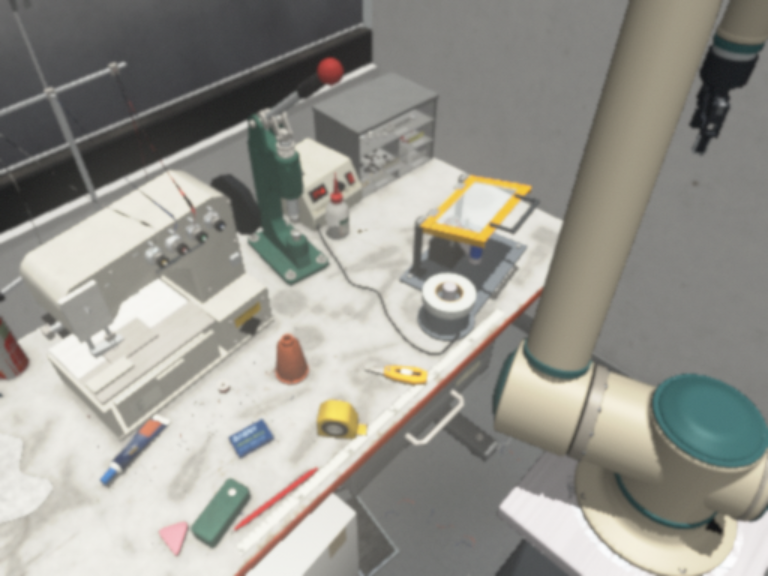

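View pics/t.png

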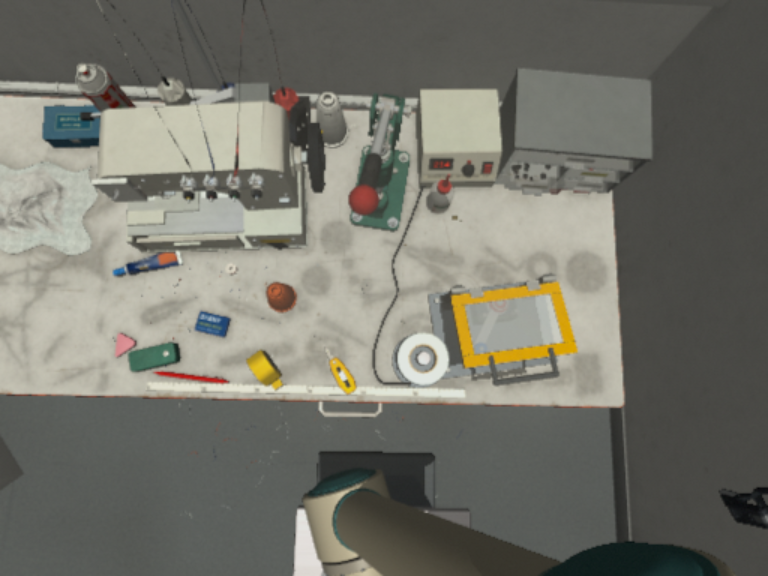

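The pictures show the guard almost closed: yellow frame at (455–577, 283–367) in the top view, dark bar at (525, 370), tape roll at (422, 358). The blue roller shows in the scene view at (476, 252). Next I fit the tensioner pose.

```bash
cat > fit.py <<'E'
from h import *
d=np.load("b.npy",allow_pickle=True).item();a=np.load("a.npy",allow_pickle=True).item()
P=pts(d);h=cv2.cvtColor(d["img"],cv2.COLOR_RGB2HSV)
m=cv2.inRange(h,(20,120,80),(35,255,255))>0
m&=(P[...,2]>.12)&(P[...,2]<.3)&(P[...,1]<-.05)
m=cv2.erode(m.astype(np.uint8),np.ones((2,2)))>0
q=P[m]
q=q[(q[:,0]<.6)]
A=np.c_[q[:,:2],np.ones(len(q))]
c=np.linalg.lstsq(A,q[:,2],rcond=None)[0]
for _ in range(4):
    r=q[:,2]-A@c; k=abs(r)<.005; c=np.linalg.lstsq(A[k],q[k,2],rcond=None)[0]
print("plane",c,k.mean(),np.linalg.norm(c[:2]))
f=q[k]
r=cv2.minAreaRect(f[:,:2].astype(np.float32));print("rect",r);print(cv2.boxPoints(r))
# tape roll top
w=(h[...,1]<40)&(h[...,2]>150)&(P[...,2]>.03)&(P[...,2]<.1)&(P[...,1]<.1)&(P[...,1]>-.2)&(P[...,0]>.3)&(P[...,0]<.55)
k,l,st,cc=cv2.connectedComponentsWithStats(w.astype(np.uint8))
i=1+np.argmax(st[1:,4]);u=P[l==i];print("roll",st[i],np.median(u,0),(u.min(0)+u.max(0))/2,np.ptp(u,axis=0))
# bar
v=h[...,2]
b=(v<110)&(P[...,2]>.1)&(P[...,2]<.2)&(P[...,1]<-.1)&(P[...,1]>-.4)&(P[...,0]<.44)&(P[...,0]>.3)
u=P[b];print("bar",len(u),u.mean(0),u.min(0),u.max(0)); r=cv2.minAreaRect(u[:,:2].astype(np.float32));print(r)
# blue in scene
hs=cv2.cvtColor(a["img"],cv2.COLOR_RGB2HSV);mb=cv2.inRange(hs,(95,60,30),(135,255,255));
mb[:150]=0;mb[200:]=0;mb[:,:300]=0;mb[:,340:]=0
vv,uu=np.nonzero(mb);Q=pts(a)[mb>0];print("blue",uu.mean(),vv.mean(),len(uu),np.median(Q,0),Q.min(0),Q.max(0))
E
python3 fit.py
python3 - <<'E'
from h import *
b=np.load("b.npy",allow_pickle=True).item();a=np.load("a.npy",allow_pickle=True).item()
x=cv2.resize(b["img"][175:265,255:395],(700,450))
y=cv2.resize(a["img"][100:235,260:370],None,fx=4,fy=4);cv2.imwrite("pics/c.png",x[:,:,::-1]);
E
```

```text
plane [-0.19390064 -0.03103832  0.23734841] 0.9992119779353822 0.1963691337773852
rect ((0.47961902618408203, -0.2041061669588089), (0.12287527322769165, 0.18810856342315674), 8.998846054077148)
[[ 0.40422612 -0.1208193 ]
 [ 0.43364906 -0.30661252]
 [ 0.5550119  -0.28739303]
 [ 0.525589   -0.10159981]]
roll [265 222  34  35 642] [ 0.41803817 -0.05896884  0.07306301] [ 0.42203132 -0.06072328  0.06446397] [0.09080306 0.08935997 0.02954383]
bar 258 [ 0.39960538 -0.2105364   0.16907575] [ 0.37883778 -0.27062211  0.14241997] [ 0.43897504 -0.11346088  0.17507759]
((0.40889042615890503, -0.19204773008823395), (0.06006769835948944, 0.15713198482990265), 0.04355423152446747)
blue 316.8888888888889 168.0 45 [ 0.43295196 -0.14678171  0.10010819] [ 0.01478319 -0.15617467  0.08779677] [0.44433182 0.54976357 0.81406511]
```

View pics/c.png

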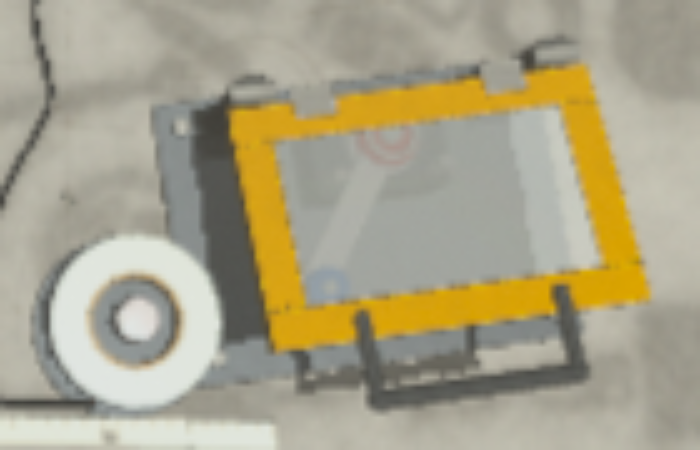

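```bash
cat > go.py <<'E'
import sys
from h import *
from scipy.spatial.transform import Rotation as Ro
# usage: go.py x y z headingOfToolX(deg): units from the current pose ; tensioner frame helper T()
yaw=.157;O=np.array([.465,-.2064,0])
def T(x,y,z): c,s=np.cos(yaw),np.sin(yaw); return O+[c*x-s*y,s*x+c*y,z]
def show(*targets):
    s=manip.get_state();q=s["ee_rot"];R=Ro.from_quat([q[1],q[2],q[3],q[0]]).as_matrix()
    hd=np.degrees(np.arctan2(R[1,0],R[0,0]))
    print("t",round(s["clock"],2),"pos",s["position"].round(4),"hd",hd.round(1),"w",s["width"],"gf",s["gripper_force"],"F",s["contact_force"].round(1),"q",s["qpos"].round(2))
    for p,h in targets:
        print(np.round(p,3),(R.T@(np.array(p)-s["position"])/.04).round(2),"turn",round(-(((h-hd)+180)%360-180)/10,2))
def bar(th,dz=-.010): return T(.085-.165*np.cos(th),0,.135+.165*np.sin(th)+dz)
def rol(a,z=.089): g=.6-a; return T(.06-.095*np.cos(g),.095*np.sin(g),z)
E
python3 -c "
from go import *
show((bar(.194,.09),99))"
```

```text
t 0.1 pos [ 0.2467 -0.5189  0.2305] hd 25.4 w 0.08530810585149119 gf 0.0 F [-0.8 -0.2  0.1] q [-1.25  0.28  1.51 -0.    1.36 -0.12]
[ 0.389 -0.218  0.257] [ 6.44 -5.26 -0.65] turn -7.36
```

play_rows --pt "1.2 -1.0 -0.7 -1.0 40" --pt "2.4 -2.0 -0.7 -2.0 30" --pt "3.6 -3.0 -0.7 -3.0 20" --pt "4.8 -4.0 -0.7 -4.0 20" --pt "6.0 -5.0 -0.7 -5.0 20" --newtons 20

```text
clock: 0.72
position: [0.3759, -0.2386, 0.2591]
ee_rot: [0.0, 0.79, 0.614, 0.0]
contact_force: [0.9, -0.4, 0.1]
width: 0.0199
gripper_force: 0.0
```

```bash
python3 -c "
from go import *
show((bar(.194,.04),99))"
```

```text
t 0.72 pos [ 0.3759 -0.2386  0.2591] hd 75.7 w 0.019858997798548265 gf 0.0 F [ 0.9 -0.4  0.1] q [-0.72  0.06  1.71  0.    1.37 -0.47]
[ 0.389 -0.218  0.207] [0.57 0.19 1.31] turn -2.33
```

play_rows --pt "0.2 0.1 0 -1.0 20" --pt "0.57 0.19 0.3 -2.0 20" --pt "0.57 0.19 0.8 -2.33 20" --pt "0.57 0.19 1.3 -2.33 20" --pt "0.57 0.19 1.3 -2.33 20"

```text
clock: 1.35
position: [0.3875, -0.2194, 0.2058]
ee_rot: [-0.002, 0.651, 0.759, -0.0]
contact_force: [0.1, 0.9, -0.2]
width: 0.0196
gripper_force: 0.0
```

```bash
python3 -c "
from go import *
show((bar(.194,-.01),99),(bar(.194,-.012),99))
a=manip.get_image('scene');b=manip.get_image('top')
x=cv2.resize(b['img'][175:265,265:385],(600,450));y=cv2.resize(a['img'][85:175,270:390],(600,450))
cv2.imwrite('pics/d.png',cv2.resize(np.vstack([x,y]),(400,600))[:,:,::-1])"
```

```text
t 1.35 pos [ 0.3875 -0.2194  0.2058] hd 98.7 w 0.01959074336354275 gf 0.0 F [ 0.1  0.9 -0.2] q [-0.67  0.1   1.8  -0.    1.25 -0.82]
[ 0.389 -0.218  0.157] [0.02 0.05 1.23] turn -0.03
[ 0.389 -0.218  0.155] [0.01 0.05 1.28] turn -0.03
```

View pics/d.png

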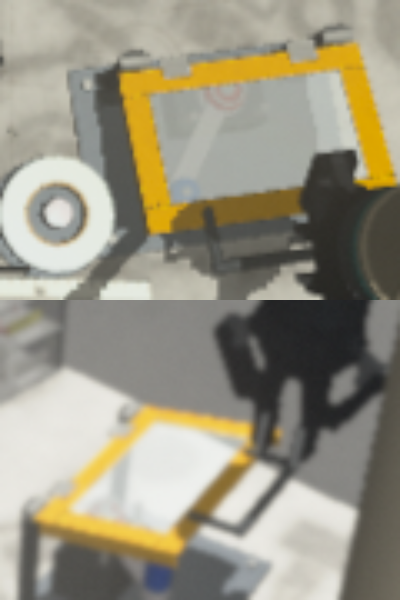

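The fingers are over the bar, around (270, 440) in the lower half. The sideways offset in the view is parallax. I go down and grip.

play_rows --pt "0 0.05 0.5 0 20" --pt "0 0.05 1.0 0 20" --pt "0 0.05 1.25 0 20" --pt "0 0.05 1.25 0 4" --pt "0 0.05 1.25 0 4"

```text
clock: 2.08
position: [0.3893, -0.22, 0.1574]
ee_rot: [-0.001, 0.651, 0.759, -0.001]
contact_force: [-5.3, -0.6, -1.2]
width: 0.0091
gripper_force: 21.3
```

```bash
python3 -c "
from go import *
show(*[(bar(t,-.011),99) for t in (.194,.35,.5,.65,.8,.95,1.1,1.25,1.4,1.5,1.57,1.62)])"
```

```text
t 2.08 pos [ 0.3893 -0.22    0.1574] hd 98.8 w 0.009076364274628679 gf 21.264758706092834 F [-5.3 -0.6 -1.2] q [-0.67  0.14  1.88 -0.    1.12 -0.82]
[ 0.389 -0.218  0.156] [ 0.04 -0.    0.04] turn -0.02
[ 0.396 -0.217  0.181] [ 0.04  0.17 -0.58] turn -0.02
[ 0.406 -0.216  0.203] [ 0.04  0.42 -1.14] turn -0.02
[ 0.419 -0.214  0.224] [ 0.04  0.76 -1.66] turn -0.02
[ 0.435 -0.211  0.242] [ 0.05  1.17 -2.13] turn -0.02
[ 0.454 -0.208  0.258] [ 0.05  1.64 -2.52] turn -0.02
[ 0.475 -0.205  0.271] [ 0.05  2.17 -2.85] turn -0.02
[ 0.498 -0.201  0.281] [ 0.05  2.74 -3.09] turn -0.02
[ 0.521 -0.197  0.287] [ 0.06  3.34 -3.24] turn -0.02
[ 0.537 -0.195  0.289] [ 0.06  3.75 -3.29] turn -0.02
[ 0.549 -0.193  0.289] [ 0.06  4.04 -3.3 ] turn -0.02
[ 0.557 -0.192  0.289] [ 0.06  4.24 -3.3 ] turn -0.02
```

Width 9 mm and 21 N means the bar is held. Now I follow the arc.

play_rows --pt "0 0.08 -0.3 0 4" --pt "0 0.17 -0.6 0 4" --pt "0 0.28 -0.88 0 4" --pt "0 0.42 -1.16 0 4" --pt "0 0.58 -1.43 0 4"

```text
clock: 2.7
position: [0.4121, -0.2164, 0.2157]
ee_rot: [-0.001, 0.651, 0.759, -0.001]
contact_force: [-6.3, -0.6, -0.5]
width: 0.0088
gripper_force: 20.7
```

```bash
python3 -c "
from go import *
show(*[(bar(t,-.011),99) for t in (.575,.65,.725,.8,.875,.95)])"
```

```text
t 2.7 pos [ 0.4121 -0.2164  0.2157] hd 98.7 w 0.00879136707872635 gf 20.685119032859802 F [-6.3 -0.6 -0.5] q [-0.63  0.12  1.75 -0.    1.27 -0.78]
[ 0.412 -0.215  0.214] [0.04 0.01 0.05] turn -0.03
[ 0.419 -0.214  0.224] [ 0.04  0.19 -0.2 ] turn -0.03
[ 0.427 -0.212  0.233] [ 0.04  0.38 -0.44] turn -0.03
[ 0.435 -0.211  0.242] [ 0.04  0.59 -0.67] turn -0.03
[ 0.444 -0.21   0.251] [ 0.04  0.82 -0.88] turn -0.03
[ 0.454 -0.208  0.258] [ 0.05  1.07 -1.07] turn -0.03
```

play_rows --pt "0 0.18 -0.24 0 4" --pt "0 0.37 -0.48 0 4" --pt "0 0.58 -0.71 0 4" --pt "0 0.81 -0.92 0 4" --pt "0 1.06 -1.11 0 4"

```text
clock: 3.32
position: [0.4532, -0.2099, 0.2613]
ee_rot: [-0.001, 0.651, 0.759, -0.002]
contact_force: [-9.4, -0.1, 6.6]
width: 0.009
gripper_force: 20.6
```

```bash
python3 -c "
from go import *
show(*[(bar(t,-.011),99) for t in (.95,1.03,1.11,1.19,1.27,1.35)])"
```

```text
t 3.33 pos [ 0.4532 -0.2099  0.2613] hd 98.7 w 0.009015829398255806 gf 20.595140755176544 F [-9.4 -0.1  6.6] q [-0.57  0.15  1.6  -0.    1.4  -0.72]
[ 0.454 -0.208  0.258] [0.04 0.03 0.08] turn -0.03
[ 0.465 -0.206  0.265] [ 0.04  0.31 -0.11] turn -0.03
[ 0.476 -0.205  0.272] [ 0.04  0.6  -0.27] turn -0.03
[ 0.488 -0.203  0.277] [ 0.05  0.9  -0.4 ] turn -0.03
[ 0.501 -0.201  0.282] [ 0.05  1.21 -0.51] turn -0.03
[ 0.513 -0.199  0.285] [ 0.05  1.52 -0.6 ] turn -0.03
```

play_rows --pt "0 0.3 -0.16 0 4" --pt "0 0.59 -0.31 0 4" --pt "0 0.89 -0.44 0 4" --pt "0 1.2 -0.55 0 4" --pt "0 1.51 -0.63 0 4"

```text
clock: 3.95
position: [0.5153, -0.2001, 0.2874]
ee_rot: [0.001, 0.651, 0.759, 0.001]
contact_force: [-4.5, 1.5, 1.9]
width: 0.0086
gripper_force: 20.8
```

```bash
python3 -c "
from go import *
show(*[(bar(t,-.011),99) for t in (1.35,1.42,1.5,1.57,1.62)])"
```

```text
t 3.95 pos [ 0.5153 -0.2001  0.2874] hd 98.7 w 0.008636749479886413 gf 20.752399563789368 F [-4.5  1.5  1.9] q [-0.5   0.21  1.45  0.    1.47 -0.65]
[ 0.513 -0.199  0.285] [ 0.04 -0.04  0.06] turn -0.03
[ 0.524 -0.197  0.287] [0.04 0.24 0.01] turn -0.03
[ 0.537 -0.195  0.289] [ 0.04  0.57 -0.03] turn -0.03
[ 0.549 -0.193  0.289] [ 0.04  0.86 -0.04] turn -0.03
[ 0.557 -0.192  0.289] [ 0.05  1.06 -0.03] turn -0.03
```

play_rows --pt "0 0.25 -0.05 0 4" --pt "0 0.5 -0.08 0 4" --pt "0 0.75 -0.1 0 4" --pt "0 0.92 -0.1 0 4" --pt "0 0.92 -0.1 0 4"

```text
clock: 4.58
position: [0.5534, -0.1941, 0.2897]
ee_rot: [0.001, 0.651, 0.759, 0.002]
contact_force: [-0.3, 4.2, 5.4]
width: 0.0091
gripper_force: 21.8
```

play_rows --pt "0 0 0 0 4" --pt "0 0 0 0 4" --pt "0 0 0 0 20" --pt "0 0 0 0 20" --pt "0 0 0 0 20"

```text
clock: 5.2
position: [0.5517, -0.1957, 0.2879]
ee_rot: [0.0, 0.651, 0.759, -0.0]
contact_force: [-0.1, -0.8, -0.6]
width: 0.0198
gripper_force: 0.0
```

play_rows --pt "0 0 -0.3 0 20" --pt "0 0 -0.8 0 20" --pt "0 0 -1.6 0 20" --pt "0 -1.0 -1.9 1 40" --pt "0 -2.0 -1.9 2 40"

```text
clock: 5.82
position: [0.4724, -0.2082, 0.3661]
ee_rot: [0.002, 0.775, 0.632, 0.0]
contact_force: [-0.1, -1.4, 0.2]
width: 0.0401
gripper_force: 0.0
```

```bash
python3 -c "
from go import *
show((rol(0,.2),9),(rol(0,.35),9))
a=manip.get_image('scene');b=manip.get_image('top')
np.save('b2.npy',b,allow_pickle=True);np.save('a2.npy',a,allow_pickle=True)
x=cv2.resize(b['img'][150:270,245:405],(600,450));y=cv2.resize(a['img'][70:220,250:410],(480,450))
cv2.imwrite('pics/e.png',cv2.resize(np.hstack([x,y]),(800,333))[:,:,::-1])
for d in(a,b):
    P=pts(d);h=cv2.cvtColor(d['img'],cv2.COLOR_RGB2HSV)
    m=(cv2.inRange(h,(20,120,80),(35,255,255))>0)&(P[...,2]>.12)&(P[...,2]<.35)&(P[...,1]<-.05)&(P[...,0]>.3)
    q=(P[m]-O);c,s=np.cos(yaw),np.sin(yaw);X=c*q[:,0]+s*q[:,1];Y=-s*q[:,0]+c*q[:,1]
    print('guard',np.polyfit(q[:,2],X,1),len(q),X.min(),X.max(),q[:,2].min(),q[:,2].max())
    m=(cv2.inRange(h,(95,100,40),(130,255,255))>0)&(P[...,2]>.085)&(P[...,2]<.135)&(P[...,1]<-.05)&(P[...,0]>.3)
    if m.any(): q=P[m];print('blue',len(q),np.median(q,0),q.min(0),q.max(0),rol(0))
"
```

```text
t 5.83 pos [ 0.4724 -0.2082  0.3661] hd 78.4 w 0.040070299032971636 gf 0.0 F [-0.1 -1.4  0.2] q [-0.55  0.14  1.36 -0.    1.64 -0.35]
[ 0.438 -0.156  0.2  ] [ 1.11 -1.11  4.15] turn 6.94
[ 0.438 -0.156  0.35 ] [ 1.1  -1.09  0.4 ] turn 6.94
guard [0.03935561 0.07581418] 534 0.07388236457001118 0.09443000991045822 0.1463137080482359 0.27146522357074593
blue 68 [ 0.43405338 -0.1483774   0.11297249] [ 0.42780827 -0.16015133  0.09251219] [ 0.44773168 -0.1427559   0.12438043] [ 0.43843242 -0.15629673  0.089     ]
guard [0.04700157 0.07488746] 288 0.07230867744195038 0.09058191895858192 0.1506380556315975 0.30334575974936134
blue 48 [ 0.43812828 -0.15418716  0.12091956] [ 0.42890835 -0.16517029  0.11689571] [ 0.44718648 -0.14423453  0.12629361] [ 0.43843242 -0.15629673  0.089     ]
```

View pics/e.png

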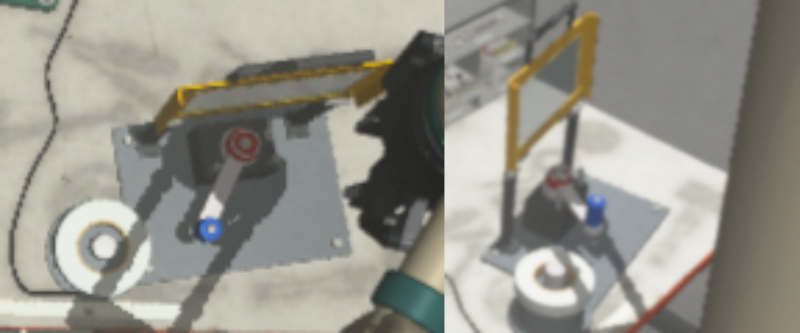

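The guard stands upright at about 1.6 rad. The blue roller is at rest at (210, 230) in the left half, right where the fit puts it. Next I move above it.

play_rows --pt "0.3 -0.3 0.1 1.0 45" --pt "0.6 -0.6 0.2 2.0 45" --pt "0.9 -0.9 0.3 3.0 45" --pt "1.1 -1.1 0.4 4.0 45" --pt "1.1 -1.1 0.4 5.0 45"

```text
clock: 6.55
position: [0.438, -0.1551, 0.3487]
ee_rot: [0.0, 0.969, 0.246, 0.0]
contact_force: [0.5, -1.0, -0.4]
width: 0.0449
gripper_force: 0.0
```

play_rows --pt "0 0 0.5 1.0 45" --pt "0 0 1.3 1.94 45" --pt "0 0 2.5 1.94 45" --pt "0 0 3.5 1.94 45" --pt "0 0 3.5 1.94 45"

```text
clock: 7.18
position: [0.4366, -0.1549, 0.2061]
ee_rot: [-0.002, 0.997, 0.082, -0.002]
contact_force: [0.6, 0.2, 1.0]
width: 0.0448
gripper_force: 0.0
```

```bash
python3 -c "
from go import *
show((rol(0,.14),9),(rol(0,.091),9))"
```

```text
t 7.17 pos [ 0.4366 -0.1549  0.2061] hd 9.4 w 0.044806872100598034 gf 0.0 F [0.6 0.2 1. ] q [-0.49  0.13  1.77  0.    1.25  0.92]
[ 0.438 -0.156  0.14 ] [0.05 0.05 1.65] turn 0.04
[ 0.438 -0.156  0.091] [0.05 0.05 2.88] turn 0.04
```

play_rows --pt "0.05 0.05 0.7 0 45" --pt "0.05 0.05 1.4 0 45" --pt "0.05 0.05 2.1 0 45" --pt "0.05 0.05 2.6 0 45" --pt "0.05 0.05 2.8 0 45"

```text
clock: 7.8
position: [0.4417, -0.1582, 0.097]
ee_rot: [0.001, 0.997, 0.081, 0.001]
contact_force: [-0.5, 0.3, 0.4]
width: 0.045
gripper_force: 0.0
```

play_rows --pt "0 0 0 0 45" --pt "0 0 0 0 15" --pt "0 0 0 0 15" --pt "0 0 0 0 15" --pt "0 0 0 0 15" --newtons 50

```text
clock: 8.43
position: [0.441, -0.1569, 0.0974]
ee_rot: [-0.0, 0.997, 0.081, 0.001]
contact_force: [0.6, 3.5, 5.8]
width: 0.0202
gripper_force: 48.7
```

```bash
python3 -c "
from go import *
show(*[(rol(a,.093),9) for a in (0,.15,.3,.45,.6,.75,.9,1.05,1.2,1.22)])"
```

```text
t 8.43 pos [ 0.441  -0.1569  0.0974] hd 9.3 w 0.02019591886720089 gf 48.67322087287903 F [0.6 3.5 5.8] q [-0.49  0.24  1.93  0.    0.97  0.92]
[ 0.438 -0.156  0.093] [-0.06 -0.02  0.11] turn 0.03
[ 0.433 -0.17   0.093] [-0.24  0.28  0.11] turn 0.03
[ 0.43  -0.183  0.093] [-0.37  0.61  0.11] turn 0.03
[ 0.429 -0.198  0.093] [-0.45  0.96  0.11] turn 0.03
[ 0.43  -0.212  0.093] [-0.48  1.31  0.11] turn 0.03
[ 0.434 -0.226  0.093] [-0.46  1.67  0.11] turn 0.03
[ 0.439 -0.239  0.093] [-0.38  2.02  0.11] turn 0.03
[ 0.446 -0.251  0.093] [-0.25  2.35  0.11] turn 0.03
[ 0.455 -0.262  0.093] [-0.07  2.66  0.11] turn 0.03
[ 0.457 -0.264  0.093] [-0.05  2.7   0.11] turn 0.03
```

Gripped: 20 mm wide at 49 N. Now I swing along the arc.

play_rows --pt "-0.12 0.15 0 0 15" --pt "-0.22 0.3 0 0 15" --pt "-0.29 0.46 0 0 15" --pt "-0.35 0.63 0 0 15" --pt "-0.4 0.8 0 0 15"

```text
clock: 9.05
position: [0.4324, -0.1924, 0.0974]
ee_rot: [0.001, 0.997, 0.08, 0.003]
contact_force: [7.3, 4.2, 4.4]
width: 0.0206
gripper_force: 48.8
```

```bash
python3 -c "
from go import *
show(*[(rol(a,.095),9) for a in (.38,.45,.6,.75,.9,1.05,1.2)])"
```

```text
t 9.05 pos [ 0.4324 -0.1924  0.0974] hd 9.2 w 0.020571276676253063 gf 48.75677704811096 F [7.3 4.2 4.4] q [-0.57  0.24  1.92  0.    0.97  0.84]
[ 0.429 -0.191  0.095] [-0.07 -0.04  0.06] turn 0.02
[ 0.429 -0.198  0.095] [-0.1   0.12  0.06] turn 0.02
[ 0.43  -0.212  0.095] [-0.13  0.47  0.06] turn 0.02
[ 0.434 -0.226  0.095] [-0.1   0.83  0.06] turn 0.02
[ 0.439 -0.239  0.095] [-0.02  1.18  0.06] turn 0.02
[ 0.446 -0.251  0.095] [0.1  1.51 0.06] turn 0.02
[ 0.455 -0.262  0.095] [0.28 1.82 0.06] turn 0.02
```

play_rows --pt "-0.05 0.17 0 0 15" --pt "-0.08 0.34 0 0 15" --pt "-0.1 0.51 0 0 15" --pt "-0.1 0.69 0 0 15" --pt "-0.08 0.87 0 0 15"

```text
clock: 9.68
position: [0.4369, -0.2256, 0.0974]
ee_rot: [-0.001, 0.997, 0.079, 0.005]
contact_force: [12.5, 11.1, 4.1]
width: 0.0203
gripper_force: 48.8
```

```bash
python3 -c "
from go import *
show(*[(rol(a,.095),9) for a in (.75,.9,1.05,1.2,1.25)])"
```

```text
t 9.68 pos [ 0.4369 -0.2256  0.0974] hd 9.1 w 0.020258718826028185 gf 48.823272585868835 F [12.5 11.1  4.1] q [-0.62  0.27  1.89  0.01  0.98  0.78]
[ 0.434 -0.226  0.095] [-0.08 -0.01  0.06] turn 0.01
[ 0.439 -0.239  0.095] [-0.    0.34  0.06] turn 0.01
[ 0.446 -0.251  0.095] [0.13 0.67 0.06] turn 0.01
[ 0.455 -0.262  0.095] [0.31 0.98 0.06] turn 0.01
[ 0.459 -0.266  0.095] [0.38 1.08 0.06] turn 0.01
```

play_rows --pt "0.05 0.18 0 0 15" --pt "0.1 0.36 0 0 15" --pt "0.16 0.53 0 0 15" --pt "0.24 0.7 0 0 15" --pt "0.33 0.86 0 0 15"

```text
clock: 10.3
position: [0.4524, -0.2547, 0.0971]
ee_rot: [-0.004, 0.997, 0.08, 0.002]
contact_force: [5.3, 14.0, 10.5]
width: 0.0205
gripper_force: 49.7
```

```bash
python3 -c "
from go import *
show(*[(rol(a,.095),9) for a in (1.05,1.13,1.2,1.25)])
p=manip.get_state()['position']-T(.06,0,0);print(.6-(-(np.arctan2(p[1],p[0])-yaw)%(2*np.pi)-np.pi), np.hypot(p[0],p[1]))"
```

```text
t 10.3 pos [ 0.4524 -0.2547  0.0971] hd 9.1 w 0.020521929728413556 gf 49.690868854522705 F [ 5.3 14.  10.5] q [-0.65  0.31  1.83  0.01  1.01  0.75]
[ 0.446 -0.251  0.095] [-0.14 -0.11  0.05] turn 0.01
[ 0.451 -0.257  0.095] [-0.05  0.06  0.05] turn 0.01
[ 0.455 -0.262  0.095] [0.04 0.2  0.05] turn 0.01
[ 0.459 -0.266  0.095] [0.11 0.29 0.05] turn 0.01
1.119694813317874 0.092172146838183
```

play_rows --pt "0.04 0.1 0 0 15" --pt "0.08 0.2 0 0 15" --pt "0.11 0.27 0 0 15" --pt "0.13 0.32 0 0 15" --pt "0.13 0.32 0 0 15"

```text
clock: 10.92
position: [0.4584, -0.262, 0.0969]
ee_rot: [-0.008, 0.997, 0.079, 0.001]
contact_force: [6.3, 22.2, 14.3]
width: 0.0202
gripper_force: 50.3
```

play_rows --pt "0 0 0 0 15" --pt "0 0 0 0 15" --pt "0 0 0 0 15" --pt "0 0 0 0 15" --pt "0 0 0 0 15"

```text
clock: 11.55
position: [0.4584, -0.262, 0.0969]
ee_rot: [-0.008, 0.997, 0.079, 0.001]
contact_force: [6.8, 22.7, 13.6]
width: 0.02
gripper_force: 50.3
```

```bash
python3 -c "
from go import *
show((rol(1.2,.095),9))
p=manip.get_state()['position']-T(.06,0,0);print(.6-(-(np.arctan2(p[1],p[0])-yaw)%(2*np.pi)-np.pi), np.hypot(p[0],p[1]))
a=manip.get_image('scene');b=manip.get_image('top')
x=cv2.resize(b['img'][150:270,245:405],(600,450));y=cv2.resize(a['img'][70:220,250:410],(480,450))
cv2.imwrite('pics/f.png',cv2.resize(np.hstack([x,y]),(800,333))[:,:,::-1])
for d in(a,b):
    P=pts(d);h=cv2.cvtColor(d['img'],cv2.COLOR_RGB2HSV)
    m=(cv2.inRange(h,(20,120,80),(35,255,255))>0)&(P[...,2]>.12)&(P[...,2]<.35)&(P[...,1]<-.05)&(P[...,0]>.3)
    q=(P[m]-O);c,s=np.cos(yaw),np.sin(yaw);X=c*q[:,0]+s*q[:,1]
    print('guard',np.polyfit(q[:,2],X,1),len(q))
    m=(cv2.inRange(h,(95,100,40),(130,255,255))>0)&(P[...,2]>.08)&(P[...,2]<.135)&(P[...,1]<-.05)&(P[...,0]>.3)
    if m.any(): q=P[m];print('blue',len(q),np.median(q,0),q.min(0),q.max(0),rol(1.2))
"
```

```text
t 11.55 pos [ 0.4584 -0.262   0.0969] hd 9.1 w 0.020014004145287038 gf 50.264554023742676 F [ 6.8 22.7 13.6] q [-0.66  0.32  1.8   0.02  1.03  0.74]
[ 0.455 -0.262  0.095] [-0.08 -0.01  0.05] turn 0.01
1.2218546092308142 0.09251473965267139
guard [0.03495013 0.07679318] 570
blue 5 [ 0.44849061 -0.25794118  0.11987914] [ 0.44566056 -0.26344199  0.0909186 ] [ 0.4504619  -0.25438338  0.12090524] [ 0.45520659 -0.26225932  0.089     ]
guard [0.03789756 0.07642298] 371
```

View pics/f.png

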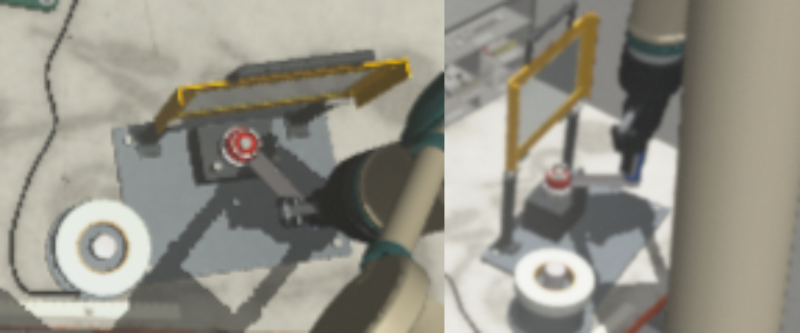

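The arm is swung to the other side, from the hub at (242, 143) to the gripper at (300, 210), and the guard is upright. I check the arm angle from the depth points on the aluminium bar.

```bash
python3 -c "
from go import *
c,s=np.cos(yaw),np.sin(yaw)
def ang(d,lo,hi):
    P=pts(d);q=P-O;X=c*q[...,0]+s*q[...,1];Y=-s*q[...,0]+c*q[...,1]
    r=np.hypot(X-.06,Y);g=np.arctan2(Y,.06-X)
    m=(abs(P[...,2]-.083)<.006)&(r>.03)&(r<.075)&(g>lo)&(g<hi)
    x,y,r2=X[m]-.06,Y[m],r[m]; print(m.sum(),.6-np.median(g[m]),.6-np.arctan2(y.mean(),-x.mean()))
for n in('a2','b2'): ang(np.load(n+'.npy',allow_pickle=True).item(),.2,1)
for n in('scene','top'): ang(manip.get_image(n),-1,-.2)
"
```

```text
77 -0.08134257109848786 -0.07117970342969415
113 -0.03884025611050257 -0.03697155651128603
80 1.1130768849190606 1.1310365049786149
100 1.1934775546705048 1.1890960686819465
```

play_rows --pt "0.02 0.05 0 0 15" --pt "0.03 0.08 0 0 15" --pt "0.03 0.08 0 0 15" --pt "0.03 0.08 0 0 15" --pt "0.03 0.08 0 0 15"

```text
clock: 12.38
position: [0.4585, -0.2623, 0.0968]
ee_rot: [-0.01, 0.997, 0.079, 0.0]
contact_force: [4.2, 28.0, 17.3]
width: 0.0203
gripper_force: 50.8
```

The arm swung about 1.2 rad (both views agree), and an extra push moved it only 0.3 mm, so it is on its stop. I take that push back and hand in.

play_rows --pt "-0.02 -0.06 0 0 15" --pt "-0.02 -0.06 0 0 15" --pt "-0.02 -0.06 0 0 15" --pt "-0.02 -0.06 0 0 15"

```text
clock: 12.88
position: [0.4585, -0.262, 0.0969]
ee_rot: [-0.008, 0.997, 0.079, 0.001]
contact_force: [4.6, 24.3, 15.2]
width: 0.0198
gripper_force: 50.3
```

```bash
python3 -c "
from go import *
show((rol(1.2,.095),9)); print(manip.sign_off())"
```

```text
t 12.88 pos [ 0.4585 -0.262   0.0969] hd 9.1 w 0.019795384066698465 gf 50.26298403739929 F [ 4.6 24.3 15.2] q [-0.66  0.32  1.8   0.02  1.03  0.74]
[ 0.455 -0.262  0.095] [-0.08 -0.01  0.05] turn 0.01
the job is handed in; nothing more can be done
None
```

I handed the job in at 12.9 s with the guard standing at about 1.6 rad and the blue roller held at about 50 N with its arm against the stop (about 1.2 rad by camera); the sign-off gave no verdict.

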